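# Bring the bore hole of a cheese under the swing magnifier

## Task

Get the cheese on the turning stand ready for inspection: first gently push on the stand's arms with a finger to turn it until the bore hole in the cheese's top is on the side of the magnifier's post, where the lens will come to stand, and only then push the magnifier's arm round to its inner stop so that the hole lies in the middle of the lens. Only push, never grip: do not touch, lift or shift the cheese itself, and leave the other things on the table where they are.

Things in the scene. Friction and masses are not known exactly. Their poses are not given: they have to be found in the camera images.
- stand: Fixed steel stand on the table: a round foot (radius 75 mm) carrying a turntable, and a foot bar to an upright post. Origin on the turntable's vertical axis at table height; its x axis points level towards the post, z up. It is placed and turned differently each time.
- turntable (a joint): Angle of the steel turntable (rad, counterclockwise from above is positive, no stop within a turn either way). Disc radius 62 mm, its top 45 mm above the table. At 0 the first of its four arms points along the stand's x axis. It turns stiffly (about 0.12 N m, 1 to 2 N at the arms) and stays where it is left; the cheese turns with it.
- spoke_end (a point): Outer end of the turntable's first arm, 130 mm from the axis, 37 mm above the table. There are four equal level arms, 90 degrees apart: bars 10 mm wide and 12 mm high (31 to 43 mm above the table), reaching from the disc to 132 mm from the axis, each with a round black end 16 mm wide.
- cheese: The round cheese resting centred on the turntable by its own weight: 110 mm across, 48 mm high, about 0.5 kg, brown rind, top 93 mm above the table. Origin at the centre of its underside.
- bore (a point): Centre of the dark round bore hole (20 mm across, pale rim) on the cheese's top face, 35 mm from the cheese's centre, towards the cheese's x axis. It begins at least 1 rad away round the axis from the post's side.
- post_top (a point): Pivot of the magnifier at the height of its arm: on the axis of the upright post (16 mm thick, black pivot 26 mm wide, top 152 mm above the table), which stands 160 mm from the turntable's axis; this point is 140 mm above the table.
- magnifier (a joint): Angle of the magnifier about the post (rad, counterclockwise from above is positive). 0 = swung right out, 1.745 = inner stop: its arm points from the post straight at the turntable's axis and the lens centre is 35 mm from that axis on the post's side. Begins between 0 and 0.45. Turns stiffly (about 0.06 N m, 1 N at mid-arm) and stays where it is left.
- lens (a point): Centre of the clear lens, in a black ring about 58 mm across, 125 mm from the pivot and 140 mm above the table. The magnifier's arm is a steel bar 8 mm wide and 14 mm high (133 to 147 mm above the table) running 97 mm from the pivot to the ring.
- jug: Bystander: loose clear plastic jug with a handle, 68 mm across, 95 mm high. Origin at the centre of its underside.
- small_cheese: Bystander: loose small pale cheese, 62 mm across, 44 mm high. Origin at the centre of its underside.
- brush: Bystander: loose wooden rind brush, 170 mm long, lying flat on the table.
Mind the look-alikes: they are no part of the job. What is meant by the cheese is not green, red or turquoise, and is the smaller of those in its own colour.

How it is judged:
By the outcome, as a careful person would: the job done as asked, in the order asked, and still so for the second after the job is handed in, with the robot touching nothing.
It also fails if it takes over 64 s, if anything falls off the work surface, if the arm or the gripper's body presses on something with over 40 N, if the wrist force passes 120 N, or if a joint passes its speed limit or range.

## Robot

A 6-joint arm with a two-finger parallel gripper is mounted at the origin on the work surface. World frame = base frame: x ahead of the robot, y to its left, z up, the work surface at z = 0. Lengths are in m, angles in rad, forces in N, time in s.
With the tool pointing down it reaches from about 0.35 to 1 m from the base axis. Payload 7.1 kg.
Tool frame: the origin (TCP) lies midway between the tips of the shut fingers; the grasp point (between the pads) lies 19 mm behind it; z points along the fingers, y is the direction in which the jaws open and shut (so a half turn about z gives the same grasp; the last joint's range is limited). The gripper opens to 85 mm and grips with 20 to 120 N. Pads are 22 mm wide; open, the fingers measure 114 mm over their backs; the gripper's body (76 mm by 85 mm) begins 54 mm behind the grasp point. The pads swing forward as they close: fully open they stand 13 mm farther back than shut.
Start: joints at [1.257, 0.423, 1.63, -0, 1.089, -0.019], TCP at [0.182, 0.598, 0.231] pointing down, gripper open.
Joint ranges: [-3, 3], [-0.9, 2.11], [0.09, 2.58], [-1.31, 4.45], [0.11, 2.69], [-2.54, 2.54]. Speed limits (rad/s): [2.39, 2.39, 3.01, 3.14, 3.14, 3.14].

## Interface

Orientations are given as a unit quaternion [w, x, y, z].
In Python, from station import r gives the robot as it stands. The module is installed in compiled form; this text tells all that it offers.
- The arm moves only by the shell command python3 -m jog 'ROWS' [FORCE]. ROWS is JSON, a list of rows, each a list of 7 numbers: the opening, from -1 (shut) to 1 (fully open), then the shift along the tool's x, y, z in mm, then the turn, a rotation vector about the tool's x, y, z in units of 10 degrees (1.0 is 10 degrees). In form: [[hand, dx, dy, dz, ax, ay, az], ...]. A call has 1 to 20 rows; each row shifts and turns the commanded pose from where the row before left it, along the tool's axes as they then stand; what a row does not reach is not made up. A row lasts 1/8 s, in which the tool goes at most 62.5 mm and 10.7 degrees, less where a joint would pass 70% of its speed; a pose out of reach is approached as far as the arm can. A call with a gripper value outside its range is refused whole. The fingers move at their own pace and stop on an object; FORCE is the grip in N (left out, the last holds). Time passes only in rows, so rows that do not move let the fingers close. It gives the time, the measured TCP pose, the force and the opening at its end, in the units of the state.
- r.get_state(): the state, without advancing time (a new reading comes with each control period).
- r.camera(name): name is "scene" or "top"; returns the picture (384x512x3 uint8, red, green, blue); there is no depth.
- r.get_calibration(name): a dict with "K" (3x3 intrinsics, pixels), "T" (4x4, takes a point from camera to world coordinates). Camera axes: x right, y up, looking along -z (the intrinsics and any distortion apply to the point x, -y, -z); pixel columns grow to the right and rows downward; lengths in m; the calibration is good to about 2 mm. A picture is of the moment at which its call begins. get_calibration takes no time and is no camera call.
- r.finish_job(): hands the job in, once; it reports no verdict.
The state is a dict: "t": time; "q": joint angles; "joint_velocities": joint speeds; "joint_efforts": joint torques, N m; "tool_pos": TCP position; "tool_rot": TCP orientation; "force": force on the tool from outside, world axes, zero at the start; "moment": the same for the moment, N m; "finger_gap": opening from 0.0 (shut) to 1.0 (fully open).
Only numpy, scipy, OpenCV 4.12 (cv2) and the standard library are available. Lean on these libraries where they do the work, as an engineer would, in place of code of your own. Each camera call takes 0.05 s, during which the arm holds its last target.

## Working session

There is one attempt and no reset: what is moved stays moved. The work goes in short steps, Python scripts to look and compute and a shell command to move; the robot and the scene stay as the last step left them, time stands still between calls to the robot, and variables do not carry over. Pictures are saved under pics/ and viewed, and the job is handed in when it is done.

```bash
mkdir -p pics
python3 - <<'E'
from station import r
import cv2
for n in("scene","top"):
    im=r.camera(n); cv2.imwrite(f"pics/{n}0.png",cv2.resize(im[:,:,::-1],(800,600),interpolation=cv2.INTER_CUBIC))
    c=r.get_calibration(n);print(n,c)
print(r.get_state())
E
```

```text
scene {'K': array([[496.72503511,   0.        , 252.46060489],
       [  0.        , 496.72503511, 187.65041935],
       [  0.        ,   0.        ,   1.        ]]), 'T': array([[-0.12372723, -0.84391852,  0.52200873,  1.29807764],
       [ 0.99231507, -0.10604098,  0.06376608,  0.05382524],
       [ 0.00154094,  0.52588673,  0.85055322,  1.28618095],
       [ 0.        ,  0.        ,  0.        ,  1.        ]])}
top {'K': array([[367.38551595,   0.        , 258.44936507],
       [  0.        , 367.38551595, 193.85996158],
       [  0.        ,   0.        ,   1.        ]]), 'T': array([[-0.14858161,  0.96612532, -0.21101037,  0.37806286],
       [-0.98889268, -0.14598806,  0.02790624, -0.02347153],
       [-0.00384406,  0.21281296,  0.97708539,  0.9775069 ],
       [ 0.        ,  0.        ,  0.        ,  1.        ]])}
{'t': 0.1, 'q': array([ 1.25704261e+00,  4.23793570e-01,  1.63062184e+00, -1.76226859e-05,
        1.08862185e+00, -1.90178932e-02]), 'joint_velocities': array([ 0.00029612, -0.00182614, -0.001725  ,  0.00029507, -0.00260865,
        0.000205  ]), 'joint_efforts': array([ 6.41902789e-04, -5.58425832e+01, -2.82446587e+01,  2.52244212e-05,
        2.96974889e-03,  1.47926983e-05]), 'tool_pos': array([0.18138803, 0.59756837, 0.23060199]), 'tool_rot': array([-1.11930723e-04,  1.46831002e-01,  9.89161329e-01, -7.13617518e-04]), 'force': array([-0.334563  ,  0.1263469 , -0.03395611]), 'moment': array([ 0.0782504 ,  0.03611857, -0.02754703]), 'finger_gap': 1.003368563758484}
```

View pics/scene0.png

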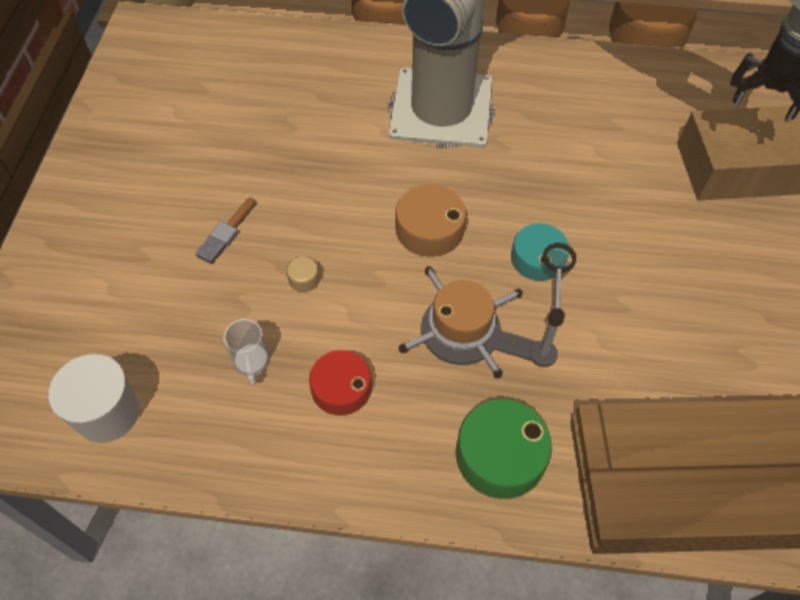

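View pics/top0.png

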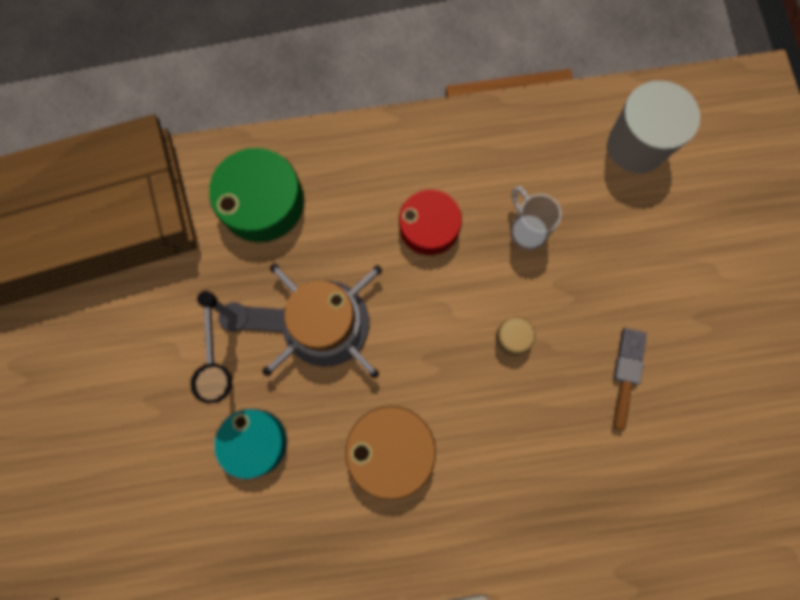

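The candidates are (scene view pixels):
- Brown on the stand (463,305): this is the one meant.
- Large brown (430,218), turquoise (540,250), red (341,381), green (504,447) and small pale (303,273): none of these.

I'll check the choice in close crops.

```bash
cat > h.py <<'E'
from station import r
import cv2, numpy as np
def ray(n,u,v,z):
    c=r.get_calibration(n);K,T=c["K"],c["T"]
    d=T[:3,:3]@np.array([(u-K[0,2])/K[0,0],-(v-K[1,2])/K[1,1],-1]);o=T[:3,3]
    return (o+d*(z-o[2])/d[2])
def proj(n,p):
    c=r.get_calibration(n);K,T=c["K"],c["T"]
    q=T[:3,:3].T@(np.asarray(p)-T[:3,3]); return np.array([K[0,0]*q[0]/-q[2]+K[0,2],-K[1,1]*q[1]/-q[2]+K[1,2]])
def crop(n,u0,v0,w,h,s,name):
    im=r.camera(n)[v0:v0+h,u0:u0+w,::-1]
    cv2.imwrite("pics/"+name,cv2.resize(im,None,fx=s,fy=s,interpolation=cv2.INTER_CUBIC))
E
python3 - <<'E'
from h import *
crop("top",112,152,160,120,5,"topc.png")
crop("scene",240,140,160,120,5,"scenec.png")
E
```

```text
(no output)
```

View pics/topc.png

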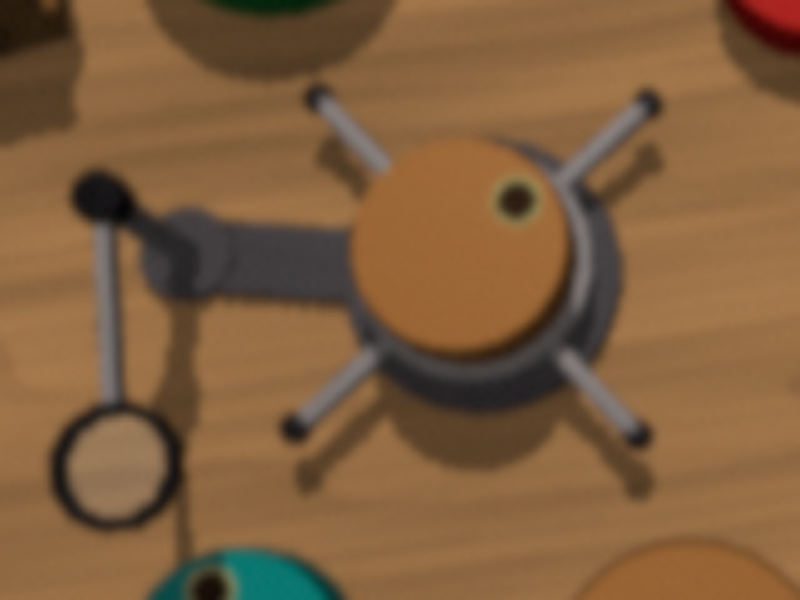

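View pics/scenec.png

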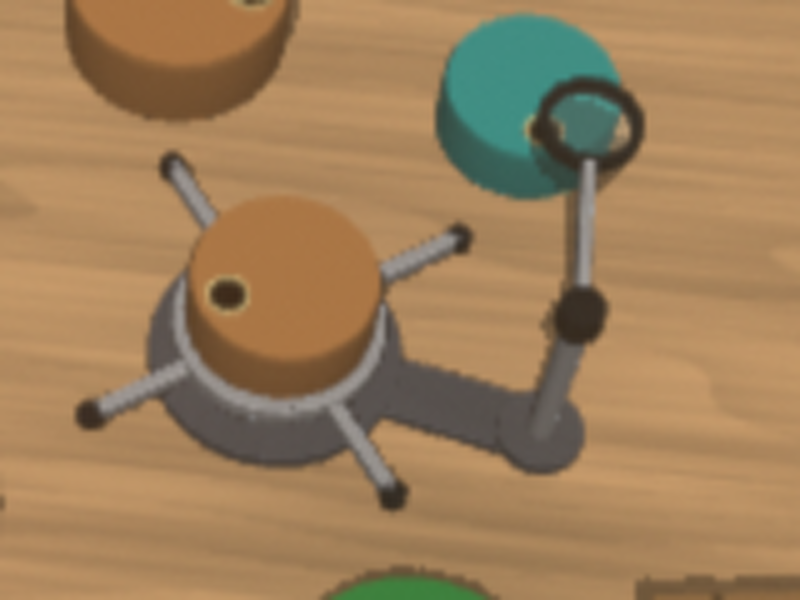

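The crops confirm the brown cheese on the stand. In the top crop its bore is at (516,200), the spoke ends are at (319,97), (650,102), (639,435) and (293,428), the post is at (102,197) and the lens at (117,466). In the scene crop the bore is at (228,293), the spoke ends at (172,165), (460,238), (392,495) and (90,414), the post at (580,314) and the lens at (590,124).

Run:
```python
from h import *
T=lambda u,v,z:ray("top",112+u/5,152+v/5,z)[:2]
S=lambda u,v,z:ray("scene",240+u/5,140+v/5,z)[:2]
st=[T(*p,.037) for p in [(319,97),(650,102),(639,435),(293,428)]]
ss=[S(*p,.037) for p in [(392,495),(90,414),(172,165),(460,238)]]
for n,s,b,po,l in(("top",st,T(516,200,.093),T(102,197,.146),T(117,466,.14)),("sc",ss,S(228,293,.093),S(580,314,.146),S(590,124,.14))):
    c=np.mean(s,0);print(n,np.round(s,4).tolist(),"c",c)
    a=[np.degrees(np.arctan2(*(p-c)[::-1])) for p in s];print("ang",np.round(a,1),[np.hypot(*(p-c)) for p in s])
    print("bore",b,np.hypot(*(b-c)),np.degrees(np.arctan2(*(b-c)[::-1])))
    print("post",po,np.hypot(*(po-c)),np.degrees(np.arctan2(*(po-c)[::-1])))
    print("lens",l,np.hypot(*(l-po)),np.degrees(np.arctan2(*(l-po)[::-1])))
```

```text
top [[0.6744, 0.1578], [0.6453, -0.0158], [0.4717, 0.0143], [0.5016, 0.1887]] c [0.57325193 0.08623068]
ang [  35.3  -54.8 -144.7  125. ] [np.float64(0.1239088383427237), np.float64(0.1249505309027957), np.float64(0.12448732119563065), np.float64(0.12505996265750716)]
bore [0.5896732  0.05610609] 0.03430961124829956 -61.40467396563813
post [0.60716556 0.2414282 ] 0.1588596965765347 77.67353673487358
lens [0.48281161 0.24614247] 0.1244432778865177 177.82895275567066
sc [[0.6751, 0.1628], [0.6456, -0.0098], [0.4717, 0.0193], [0.5019, 0.1936]] c [0.57358596 0.0914802 ]
ang [  35.1  -54.6 -144.7  125.1] [np.float64(0.12405844283366008), np.float64(0.12426802155727536), np.float64(0.12485056455287305), np.float64(0.12473941937142365)]
bore [0.58987227 0.06043378] 0.03505886900117243 -62.319423806264744
post [0.61094482 0.24639797] 0.15935870857164347 76.44182712612087
lens [0.48340791 0.25112878] 0.12762461966559227 177.87566301438673
```

Run:
```python
from h import *
for nm,ct,cs,z in(("brown",(390,452),(430,212),.06),("brown edge",(435,452),(466,212),.06),("turq",(250,440),(540,245),.05),("red",(431,219),(341,375),.05),("redge",(462,219),(372,375),.05),("green",(255,187),(504,440),.07)):
    print(nm,ray("top",ct[0]*.64,ct[1]*.64,z)[:2],ray("scene",cs[0]*.64,cs[1]*.64,z)[:2])
```

```text
brown [0.34576305 0.00659814] [0.34857925 0.0084537 ]
brown edge [ 0.33542281 -0.06229339] [0.33964672 0.07940586]
turq [0.39621184 0.22216634] [0.39449793 0.22877984]
red [ 0.71645076 -0.11763318] [ 0.71886522 -0.11119334]
redge [ 0.70851257 -0.16995155] [ 0.71208315 -0.05712674]
green [0.81046482 0.17006619] [0.81169224 0.17717044]
```

```bash
python3 -m jog '[[-1,0,0,0,0,0,-0.85],[-1,0,0,0,0,0,-0.84],[-1,-40,-30,0,0,0,0],[-1,-40,-40,0,0,0,0],[-1,-40,-40,0,0,0,0],[-1,-40,-40,0,0,0,0],[-1,-40,-40,0,0,0,0],[-1,-30,-40,0,0,0,0],[-1,-30,-50,0,0,0,0],[-1,-20,-50,0,0,0,0],[-1,0,-50,0,0,0,0],[-1,0,-50,0,0,0,0],[-1,0,-50,0,0,0,0],[-1,0,-30,0,0,0,0],[-1,0,-22,0,0,0,0],[-1,0,0,0,0,0,0]]'
```

```text
t: 2.2
tool_pos: [0.4615, 0.065, 0.2313]
tool_rot: [-0.0, 0.001, 1.0, -0.0]
force: [-0.4, 0.8, -0.8]
finger_gap: -0.002
```

```bash
python3 -m jog '[[-1,0,0,40,0,0,0],[-1,0,0,50,0,0,0],[-1,0,0,50,0,0,0],[-1,0,0,35,0,0,0],[-1,0,0,20,0,0,0],[-1,0,0,9,0,0,0],[-1,0,0,0,0,0,0]]'
python3 - <<'E'
from h import *
crop("scene",200,100,200,150,4,"s1.png")
E
```

```text
t: 3.08
tool_pos: [0.4616, 0.0665, 0.0271]
tool_rot: [-0.0, -0.0, 1.0, -0.0]
force: [-0.2, -0.2, 0.1]
finger_gap: 0.006
```

View pics/s1.png

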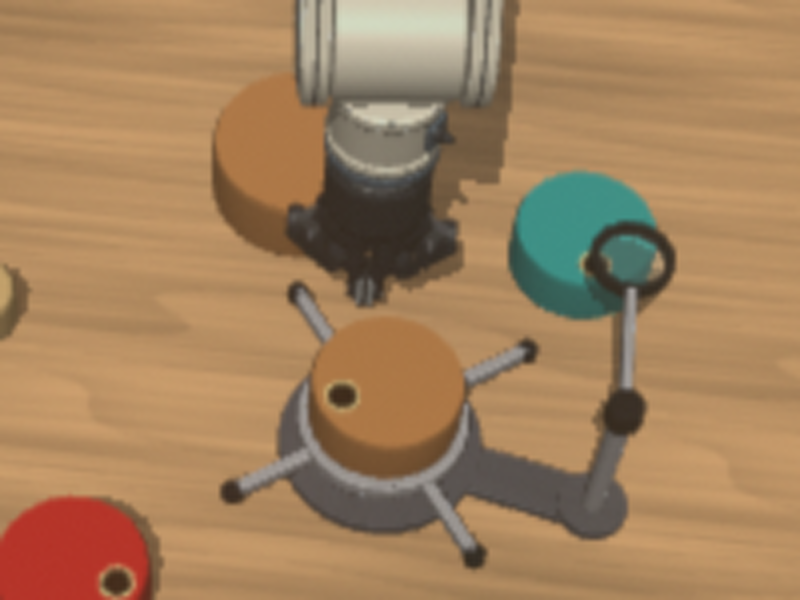

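Run:
```python
from h import *
print(r.get_state()["q"])
# path plan: finger centre for spoke bearing th: c+R*u - d*t ; tool y along -t
c=np.array([.5734,.0888]);R=.105;d=.0205
for th in (215.3,354):
    a=np.radians(th);u=np.array([np.cos(a),np.sin(a)]);t=np.array([-u[1],u[0]]);print(th,c+R*u-d*t)
```

```text
[ 1.17355236e-01  5.58243937e-01  2.07527852e+00  1.07211879e-04
  5.07608775e-01 -1.45402554e+00]
215.3 [0.47585947 0.04485577]
354 [0.67568197 0.05743681]
```

```bash
python3 -m jog '[[-1,0,0,-50,0,0,0],[-1,0,0,-50,0,0,0],[-1,0,0,0,0,0,1],[-1,0,0,0,0,0,1],[-1,0,0,0,0,0,1],[-1,0,0,0,0,0,1],[-1,0,0,0,0,0,1],[-1,0,0,0,0,0,1],[-1,0,0,0,0,0,1],[-1,0,0,0,0,0,1],[-1,0,0,0,0,0,1],[-1,0,0,0,0,0,1],[-1,0,0,0,0,0,1],[-1,0,0,0,0,0,1],[-1,0,0,0,0,0,1],[-1,0,0,0,0,0,1],[-1,0,0,0,0,0,0.47],[-1,0,0,0,0,0,0]]'
python3 -m jog '[[-1,0,0,40,0,0,0],[-1,0,0,40,0,0,0],[-1,0,0,20,0,0,0],[-1,0,0,0,0,0,0]]'
python3 - <<'E'
from h import *
crop("scene",200,100,200,150,4,"s2.png")
E
```

```text
t: 5.38
tool_pos: [0.4621, 0.0662, 0.1284]
tool_rot: [0.0, 0.953, 0.304, 0.001]
force: [0.4, 1.6, -0.0]
finger_gap: 0.003
t: 5.88
tool_pos: [0.4609, 0.066, 0.0266]
tool_rot: [-0.0, 0.953, 0.304, -0.001]
force: [-0.1, -0.8, 0.3]
finger_gap: 0.002
```

View pics/s2.png

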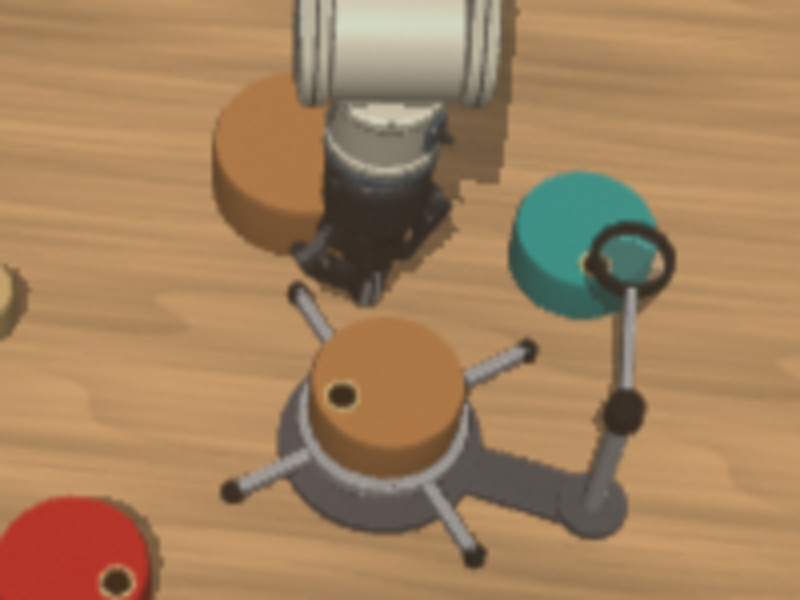

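```bash
python3 -m jog '[[-1,0,8,0,0,0,0],[-1,0,8,0,0,0,0],[-1,0,8,0,0,0,0],[-1,-1.2,7.4,0,0,0,-0.4],[-1,-1.2,7.4,0,0,0,-0.4],[-1,-1.2,7.4,0,0,0,-0.4],[-1,-1.2,7.4,0,0,0,-0.4],[-1,-1.2,7.4,0,0,0,-0.4],[-1,-1.2,7.4,0,0,0,-0.4],[-1,-1.2,7.4,0,0,0,-0.4],[-1,-1.2,7.4,0,0,0,-0.4],[-1,0,0,0,0,0,0]]'
python3 - <<'E'
from h import *
crop("scene",200,100,200,150,4,"s3.png")
c=np.array([.5734,.0888]);p=r.get_state()["tool_pos"][:2]-c;print(np.hypot(*p),np.degrees(np.arctan2(p[1],p[0])))
E
```

```text
t: 7.42
tool_pos: [0.5143, 0.0006, 0.0276]
tool_rot: [0.0, 0.833, 0.554, 0.0]
force: [-0.1, -0.2, -0.6]
finger_gap: 0.0
0.1062194605063108 -124.051885066386
```

View pics/s3.png

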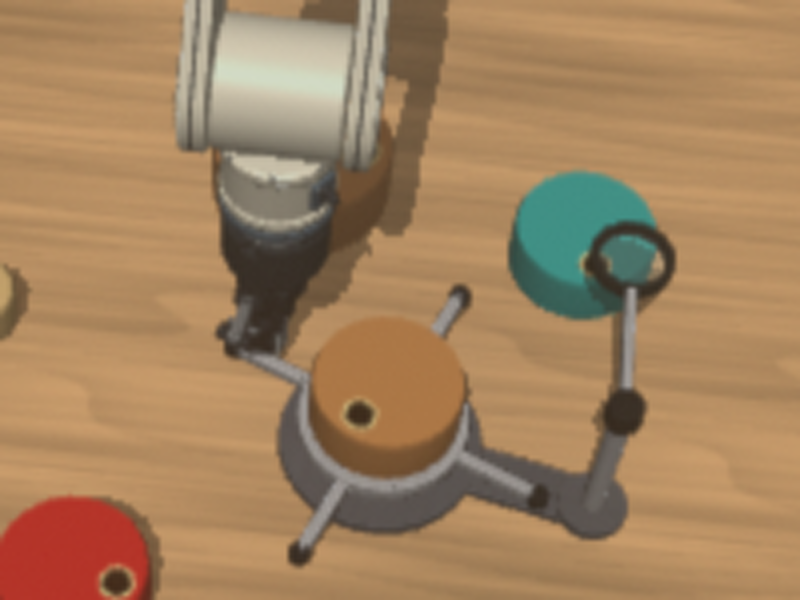

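```bash
python3 -m jog '[[-1,-1.2,7.4,0,0,0,-0.4],[-1,-1.2,7.4,0,0,0,-0.4],[-1,-1.2,7.4,0,0,0,-0.4],[-1,-1.2,7.4,0,0,0,-0.4],[-1,-1.2,7.4,0,0,0,-0.4],[-1,-1.2,7.4,0,0,0,-0.4],[-1,-1.2,7.4,0,0,0,-0.4],[-1,-1.2,7.4,0,0,0,-0.4],[-1,-1.2,7.4,0,0,0,-0.4],[-1,-1.2,7.4,0,0,0,-0.4],[-1,-1.2,7.4,0,0,0,-0.4],[-1,-1.2,7.4,0,0,0,-0.4],[-1,-1.2,7.4,0,0,0,-0.4],[-1,-1.2,7.4,0,0,0,-0.4],[-1,-1.2,7.4,0,0,0,-0.4],[-1,-1.2,7.4,0,0,0,-0.4],[-1,0,0,0,0,0,0]]'
python3 - <<'E'
from h import *
crop("scene",200,100,200,150,4,"s4.png")
c=np.array([.5734,.0888]);p=r.get_state()["tool_pos"][:2]-c;print(np.hypot(*p),np.degrees(np.arctan2(p[1],p[0])))
E
```

```text
t: 9.6
tool_pos: [0.6276, -0.0024, 0.0273]
tool_rot: [0.0, 0.413, 0.911, 0.0]
force: [-0.8, 0.2, -0.6]
finger_gap: -0.002
0.10597438601584347 -59.47648093815547
```

View pics/s4.png

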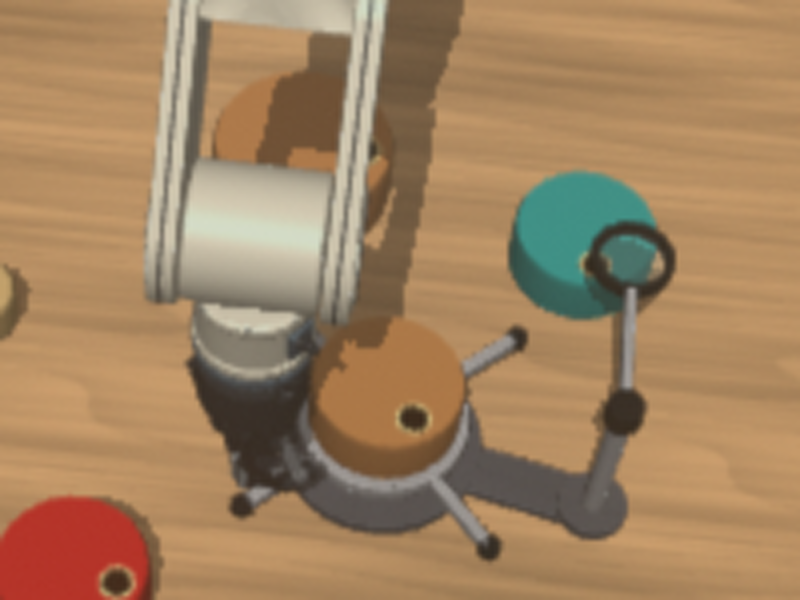

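```bash
cat > m.py <<'E'
from h import *
def bore(u,v,n="scene"):
    b=ray(n,u,v,.093)[:2]; c={"scene":[.5736,.0915],"top":[.5733,.0862]}[n]
    po={"scene":76.44,"top":77.67}[n]
    d=b-c; a=np.degrees(np.arctan2(d[1],d[0])); print(n,"bore ang",a,"r",np.hypot(*d),"remaining to post", po-a)
E
python3 - <<'E'
from m import *
bore(200+413/4,100+418/4)
E
```

```text
scene bore ang 33.28224025165571 r 0.034757363281079215 remaining to post 43.15775974834429
```

```bash
python3 -m jog '[[-1,-1.2,7.4,0,0,0,-0.4],[-1,-1.2,7.4,0,0,0,-0.4],[-1,-1.2,7.4,0,0,0,-0.4],[-1,-1.2,7.4,0,0,0,-0.4],[-1,-1.2,7.4,0,0,0,-0.4],[-1,-1.2,7.4,0,0,0,-0.4],[-1,-1.2,7.4,0,0,0,-0.4],[-1,-1.2,7.4,0,0,0,-0.4],[-1,-1.2,7.4,0,0,0,-0.4],[-1,0,0,0,0,0,0]]'
python3 - <<'E'
from h import *
crop("scene",200,100,200,150,4,"s5.png")
crop("top",112,152,160,120,5,"t5.png")
c=np.array([.5734,.0888]);p=r.get_state()["tool_pos"][:2]-c;print(np.hypot(*p),np.degrees(np.arctan2(p[1],p[0])))
E
```

```text
t: 10.9
tool_pos: [0.6715, 0.047, 0.0272]
tool_rot: [-0.0, 0.111, 0.994, 0.0]
force: [-0.8, 0.6, -0.5]
finger_gap: 0.001
0.1067190772582749 -23.266000232245275
```

View pics/s5.png

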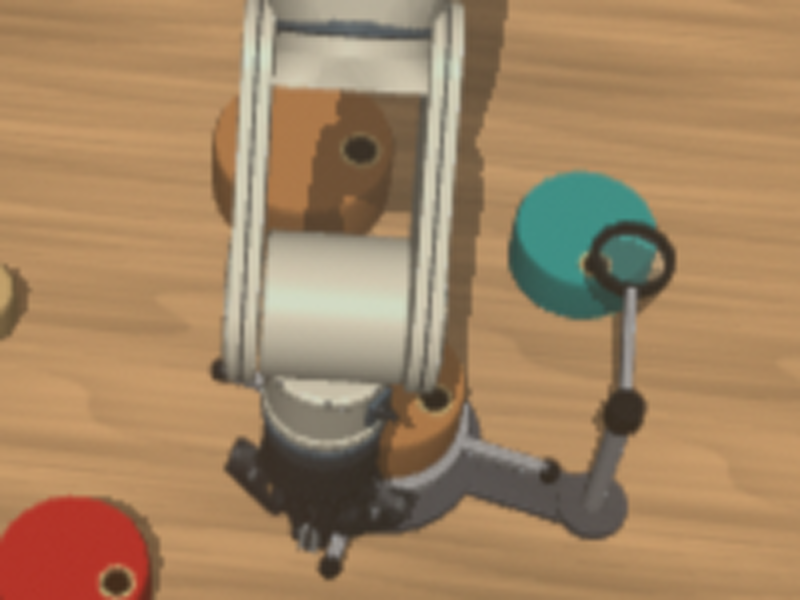

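View pics/t5.png

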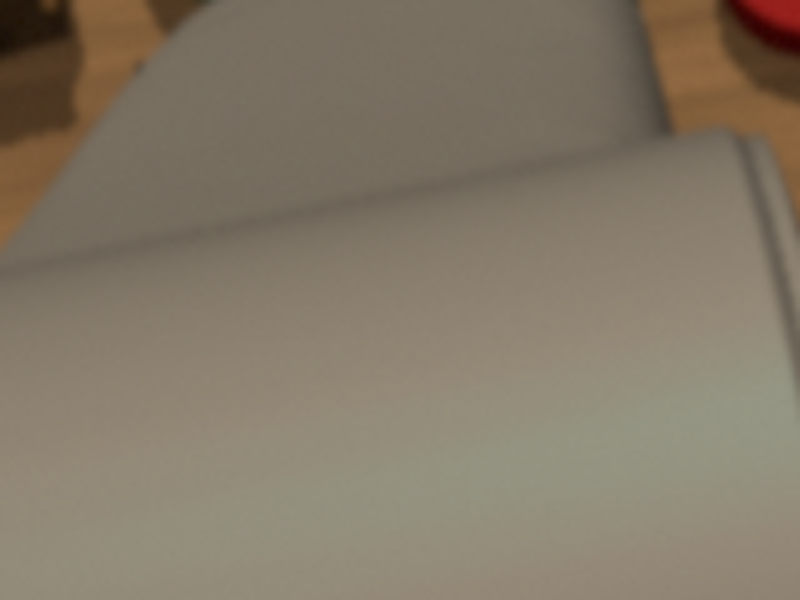

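Run:
```python
from m import *
bore(200+434.5/4,100+400/4)
```

```text
scene bore ang 68.75389464398432 r 0.0352974987611586 remaining to post 7.686105356015673
```

```bash
python3 -m jog '[[-1,-1,6.3,0,0,0,-0.34],[-1,-1,6.3,0,0,0,-0.34],[-1,0,0,0,0,0,0],[-1,0,0,0,0,0,0],[-1,0,-20,0,0,0,0],[-1,-20,-20,0,0,0,0],[-1,0,0,-50,0,0,0],[-1,0,0,-50,0,0,0],[-1,0,0,-60,0,0,0],[-1,0,0,-30,0,0,0],[-1,0,-50,0,0,0,0],[-1,0,-60,0,0,0,0],[-1,0,-60,0,0,0,0],[-1,0,-60,0,0,0,0],[-1,0,0,0,0,0,0]]'
python3 - <<'E'
from h import *
crop("scene",240,140,160,120,5,"s6.png")
crop("top",112,152,160,120,5,"t6.png")
E
```

```text
t: 12.88
tool_pos: [0.6667, -0.2177, 0.2172]
tool_rot: [-0.0, 0.055, 0.999, -0.001]
force: [0.1, 0.6, -1.2]
finger_gap: -0.001
```

View pics/s6.png

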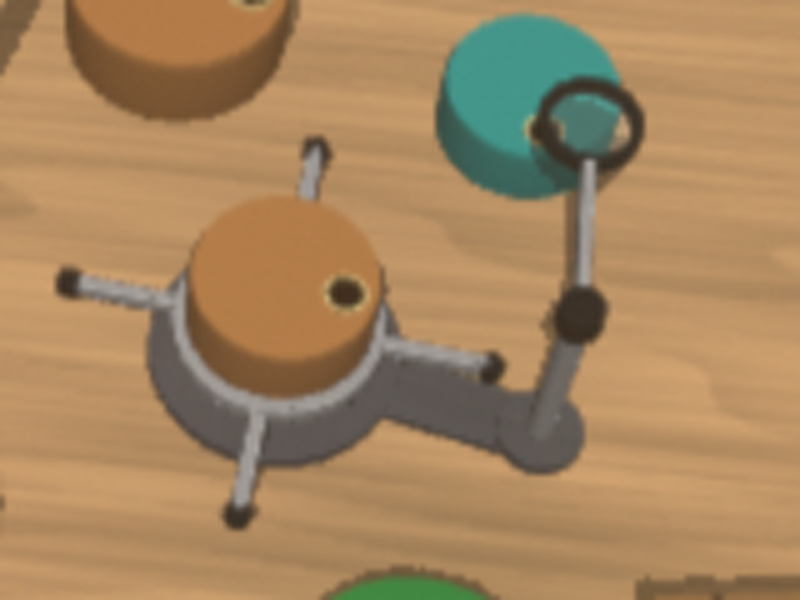

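View pics/t6.png

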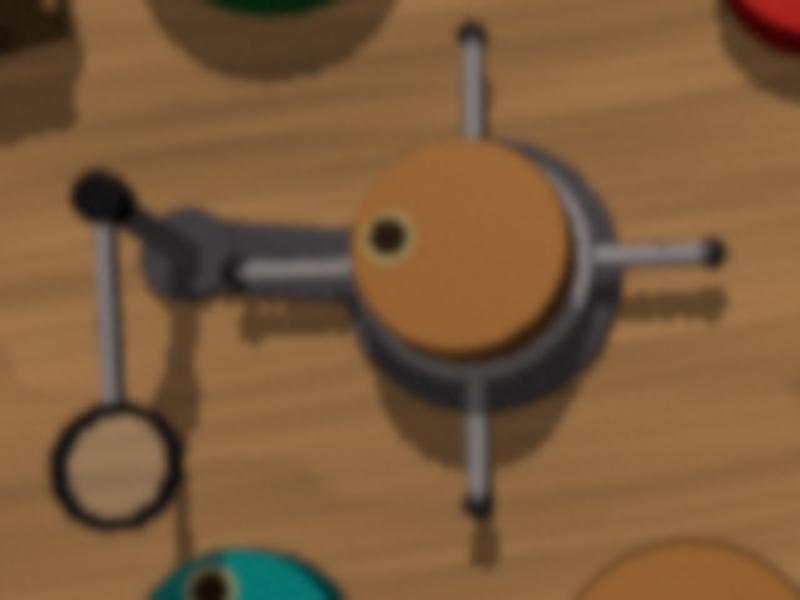

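Run:
```python
from m import *
bore(240+346.5/5,140+292.5/5); bore(112+387.5/5,152+237/5,"top")
T=lambda u,v,z:ray("top",112+u/5,152+v/5,z)[:2]
S=lambda u,v,z:ray("scene",240+u/5,140+v/5,z)[:2]
for s in([T(*p,.037) for p in[(472,33),(713,252),(478,505),(235,272)]],[S(*p,.037) for p in[(237,515),(68,283),(316,150),(491,367)]]):
    c=np.mean(s,0);print(c,[round(float(np.degrees(np.arctan2(*(p-c)[::-1]))),1) for p in s])
# cheese centre tops, foot centre end of bar (disc at post foot)
print("cheese",T(460,246,.093),S(285,279,.093))
print("postfoot",T(186,253,.01),S(541,436,.01))
```

```text
scene bore ang 77.37467644279783 r 0.03530582329407995 remaining to post -0.9346764427978371
top bore ang 78.08901871557052 r 0.035461639684152904 remaining to post -0.41901871557051606
[0.57333216 0.08662612] [-6.2, -96.1, 174.0, 83.8]
[0.57411337 0.09124316] [-5.9, -95.8, 173.8, 84.1]
cheese [0.57081472 0.08616838] [0.57684772 0.09125884]
postfoot [0.60707786 0.24245206] [0.61335476 0.24828195]
```

```bash
python3 -m jog '[[-1,0,0,-10,0,0,-0.63],[-1,14,40,0,0,0,0],[-1,14,50,0,0,0,0],[-1,14,50,0,0,0,0],[-1,14,50,0,0,0,0],[-1,14,50,0,0,0,0],[-1,14,50,0,0,0,0],[-1,14,50,0,0,0,0],[-1,14,50,0,0,0,0],[-1,14,50,0,0,0,0],[-1,0,40,0,0,0,0],[-1,0,29,0,0,0,0],[-1,0,0,40,0,0,0],[-1,0,0,40,0,0,0],[-1,0,0,19,0,0,0],[-1,0,0,0,0,0,0]]'
python3 - <<'E'
from h import *
crop("scene",240,140,160,120,5,"s7.png")
print(r.get_state()["tool_pos"])
E
```

```text
t: 14.98
tool_pos: [0.5376, 0.2964, 0.1274]
tool_rot: [-0.001, -0.004, 1.0, -0.001]
force: [-0.0, -0.7, 0.8]
finger_gap: -0.0
[0.53863304 0.29665911 0.12866525]
```

View pics/s7.png

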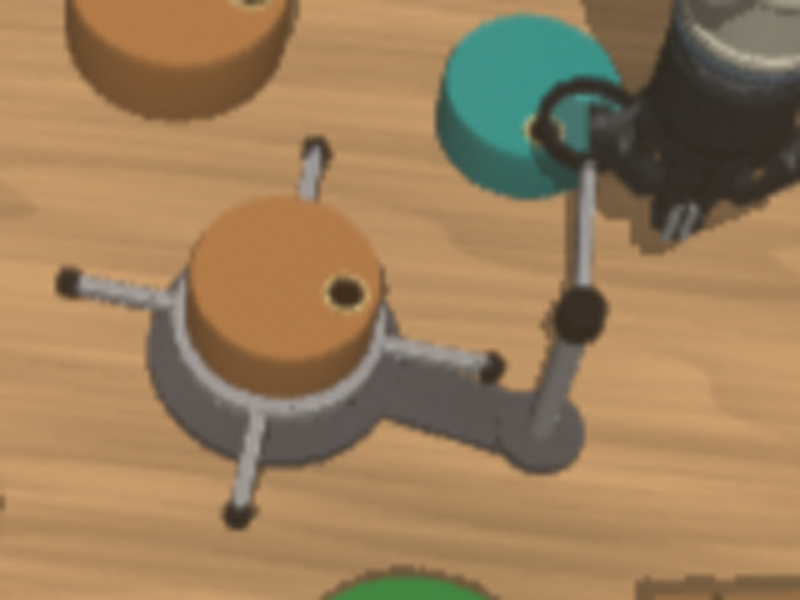

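Run:
```python
from h import *
P=np.array([.609,.244]);p=r.get_state()["tool_pos"][:2]
for th in [179]+list(range(185,258,6)):
    a=np.radians(th);e=np.array([np.cos(a),np.sin(a)]);t=np.array([-e[1],e[0]])
    d=.004+.011*abs(t[0])+.014*abs(t[1]); d=min(d,.020)
    w=P+.07*e-d*t; D=(w-p)*1000; print(th,np.round(w,4),"tool dx,dy",np.round([-D[0],D[1]],1)); p=w
```

```text
179 [0.5393 0.2634] tool dx,dy [ -0.7 -33.3]
185 [0.5376 0.2567] tool dx,dy [ 1.7 -6.7]
191 [0.5365 0.2501] tool dx,dy [ 1.1 -6.6]
197 [0.5362 0.2427] tool dx,dy [ 0.3 -7.5]
203 [0.5368 0.2351] tool dx,dy [-0.5 -7.6]
209 [0.5381 0.2276] tool dx,dy [-1.3 -7.5]
215 [0.5402 0.2202] tool dx,dy [-2.1 -7.3]
221 [0.543  0.2132] tool dx,dy [-2.9 -7.1]
227 [0.5466 0.2064] tool dx,dy [-3.6 -6.7]
233 [0.5509 0.2001] tool dx,dy [-4.3 -6.3]
239 [0.5558 0.1943] tool dx,dy [-4.9 -5.8]
245 [0.5614 0.189 ] tool dx,dy [-5.6 -5.3]
251 [0.5683 0.184 ] tool dx,dy [-6.9 -5. ]
257 [0.5758 0.1798] tool dx,dy [-7.6 -4.2]
```

```bash
python3 -m jog '[[-1,0,-12,0,0,0,0],[-1,0,-12,0,0,0,0],[-1,0,-9,0,0,0,0],[-1,1.7,-6.7,0,0,0,0],[-1,1.1,-6.6,0,0,0,0],[-1,0.3,-7.5,0,0,0,0],[-1,-0.5,-7.6,0,0,0,0],[-1,-1.3,-7.5,0,0,0,0],[-1,-2.1,-7.3,0,0,0,0],[-1,-2.9,-7.1,0,0,0,0],[-1,-3.6,-6.7,0,0,0,0],[-1,-4.3,-6.3,0,0,0,0],[-1,-4.9,-5.8,0,0,0,0],[-1,0,0,0,0,0,0]]'
python3 - <<'E'
from h import *
crop("scene",240,140,160,120,5,"s8.png")
print(r.get_state()["tool_pos"])
E
```

```text
t: 16.77
tool_pos: [0.5564, 0.1937, 0.1283]
tool_rot: [0.0, -0.003, 1.0, -0.0]
force: [-0.3, 1.4, -0.0]
finger_gap: 0.004
[0.55610694 0.19394526 0.12827631]
```

View pics/s8.png

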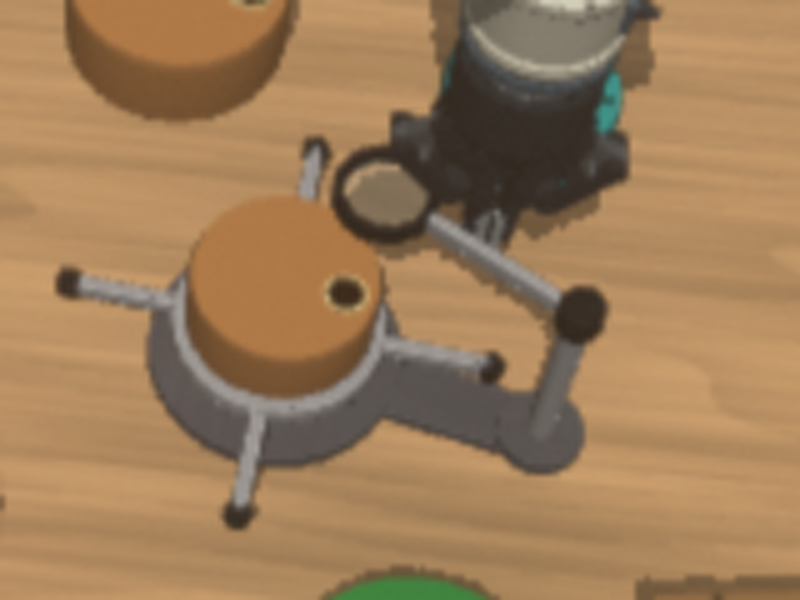

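```bash
python3 -m jog '[[-1,-5.6,-5.3,0,0,0,0],[-1,-6.9,-5,0,0,0,0],[-1,-3.8,-2.1,0,0,0,0],[-1,0,0,0,0,0,0]]'
python3 - <<'E'
from h import *
crop("scene",240,140,160,120,5,"s9.png")
s=r.get_state();print(s["tool_pos"],s["force"])
E
```

```text
t: 17.32
tool_pos: [0.5728, 0.1817, 0.1283]
tool_rot: [0.0, -0.003, 1.0, -0.0]
force: [-1.1, -0.3, -0.2]
finger_gap: 0.004
[0.57252906 0.18181775 0.12830882] [-0.15514483 -0.63602427 -0.46009363]
```

View pics/s9.png

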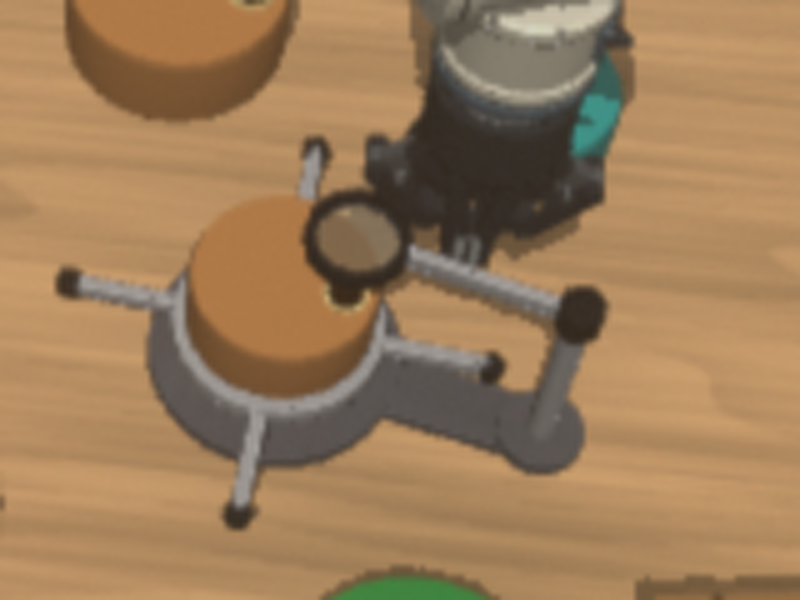

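```bash
python3 - <<'E'
from h import *
l=ray("scene",240+357/5,140+239/5,.14)[:2];po=ray("scene",240+580/5,140+314/5,.146)[:2]
print(l,np.degrees(np.arctan2(*(l-po)[::-1]))%360, np.hypot(*(l-po)))
E
python3 -m jog '[[-1,-2,-0.5,0,0,0,0],[-1,-2,-0.5,0,0,0,0],[-1,0,0,0,0,0,0]]'
```

```text
[0.57517176 0.1266096 ] 253.37250639343932 0.12501585613198504
t: 17.75
tool_pos: [0.5764, 0.181, 0.1283]
tool_rot: [0.0, -0.004, 1.0, -0.0]
force: [0.3, -0.4, 0.2]
finger_gap: 0.0
```

```bash
for i in 1 2; do python3 -m jog '[[-1,-1,-0.2,0,0,0,0],[-1,0,0,0,0,0,0]]' | grep -E "force|pos"; done
```

```text
tool_pos: [0.5773, 0.1808, 0.1283]
force: [-0.5, -0.4, 0.4]
tool_pos: [0.5775, 0.1807, 0.1282]
force: [-5.6, 0.7, 0.8]
```

The force rose to 5.6 N and the tool held short of its target, so the arm is at the stop. Next I back off.

```bash
python3 -m jog '[[-1,3,1,0,0,0,0],[-1,15,5,0,0,0,0],[-1,25,15,0,0,0,0],[-1,0,0,-50,0,0,0],[-1,0,0,-50,0,0,0],[-1,30,50,0,0,0,0],[-1,40,50,0,0,0,0],[-1,40,55,0,0,0,0],[-1,40,55,0,0,0,0],[-1,40,55,0,0,0,0],[-1,0,50,0,0,0,0],[-1,0,0,0,0,0,0]]'
python3 - <<'E'
from h import *
crop("scene",240,140,160,120,5,"s10.png")
crop("top",112,152,160,120,5,"t10.png")
cv2.imwrite("pics/sfull.png",r.camera("scene")[:,:,::-1])
E
```

```text
t: 19.75
tool_pos: [0.3523, 0.5036, 0.2284]
tool_rot: [0.001, -0.005, 1.0, 0.001]
force: [0.8, -0.8, -0.5]
finger_gap: 0.003
```

View pics/s10.png

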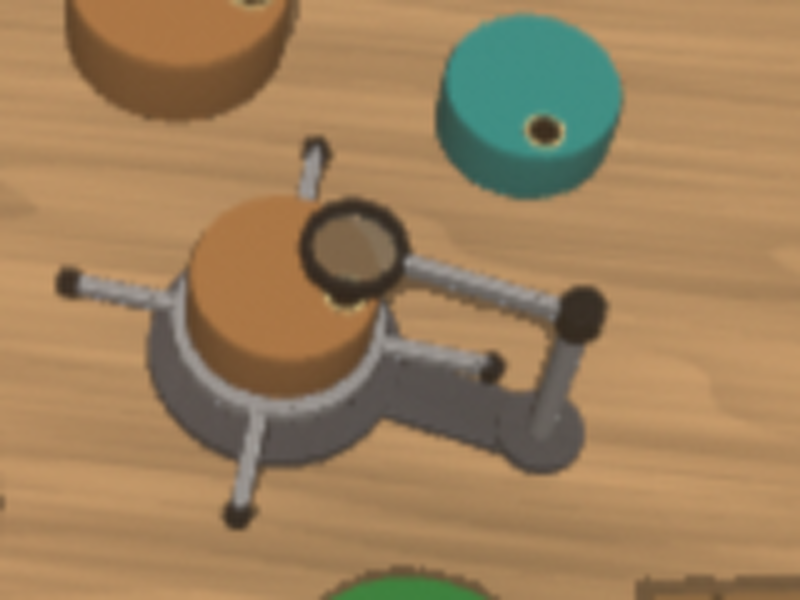

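View pics/t10.png

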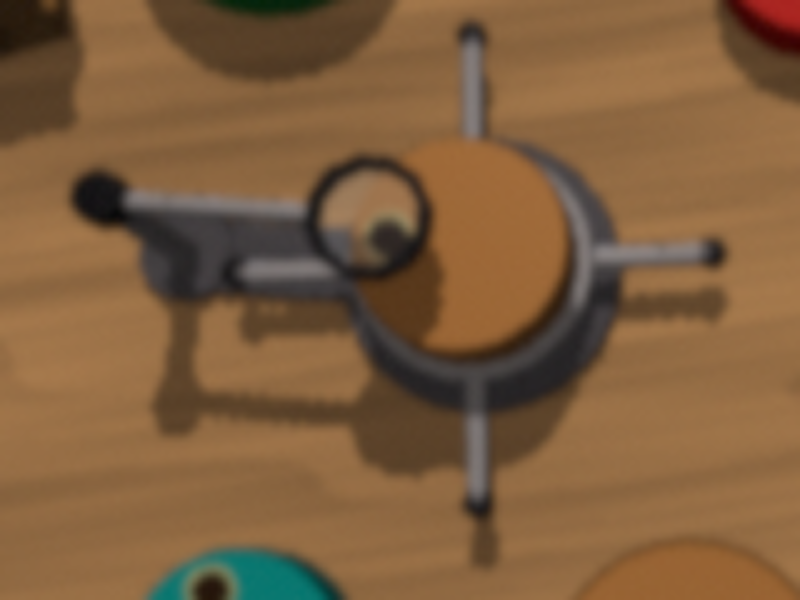

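View pics/sfull.png

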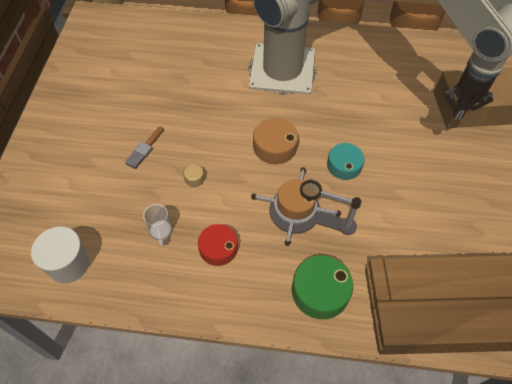

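Run:
```python
from h import *
T=lambda u,v,z:ray("top",112+u/5,152+v/5,z)[:2]
S=lambda u,v,z:ray("scene",240+u/5,140+v/5,z)[:2]
for n,l,b,po,c in(("top",T(369,217,.14),T(387.5,237,.093),T(100,197,.146),np.array([.5733,.0864])),("sc",S(354.5,249,.14),S(346.5,292.5,.093),S(581,314,.146),np.array([.574,.0914]))):
    f=lambda v:np.degrees(np.arctan2(v[1],v[0]))
    print(n,"lens",l,"bore",b,"lens-bore mm",(l-b)*1000,"lens r",np.hypot(*(l-c)),"ang lens",f(l-c),"bore",f(b-c),"arm",f(l-po)%360,"post->axis",f(c-po)%360)
```

```text
top lens [0.58061564 0.12072951] bore [0.58061899 0.12089813] lens-bore mm [-0.00334655 -0.16861948] lens r 0.03510034159331232 ang lens 77.97017509195243 bore 78.02195475943597 arm 257.6227605999703 post->axis 257.6991599819816
sc lens [0.58170342 0.12565994] bore [0.58131695 0.12595214] lens-bore mm [ 0.38646324 -0.29219529] lens r 0.035115328255368373 ang lens 77.32768575753519 bore 78.04336589996828 arm 256.47211830003334 post->axis 256.6600756388518
```

Both cameras agree: the bore lies within about 0.5 mm of the lens centre, the arm is at its stop, and the bystanders have not moved. Handing in now.

```bash
python3 -c "
from station import r
print(r.finish_job())"
```

```text
the job is handed in; nothing more can be done
None
```

The cheese is ready for inspection. I turned the stand first, about 139° counterclockwise, by pushing one arm with the shut fingers. Only then did I push the magnifier's arm to its inner stop, where the force rose to 5.6 N, and back off. I handed the job in at about 20 s with the robot clear.

- **Lens over the bore:** the lens centre is 0.2 mm from the bore by the top camera and 0.5 mm by the scene camera.
- **Bore direction:** it is within about 1° of the lens and post direction.
- **Other things on the table:** they look unmoved in the final picture, though I compared them only by eye. The cheese was never touched, as far as the pictures and forces show.
- **Disagreement:** the two cameras differ by about 5 mm in y, roughly what the stated calibration allows. I compared positions within each camera, so it does not affect these checks.

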